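# Switch off the tube mixer and load its saddles

### The job

Turn the tube mixer's speed knob fully anticlockwise to its off stop first; only then load the mixer: lay the long tube in the wide pair of V saddles and the short tube in the narrow pair. Set each tube down gently without dropping it, with its barrel centred over its saddles so that cap and foot overhang and it lies level, either way round; leave the knob off and do not disturb the other things on the desk.

Things in the scene. Friction and masses are not known exactly. Their poses are not given: they have to be found in the camera images.
- mixer: laboratory tube mixer, a white box 240 (its x) by 300 (its y) by 70 mm high, fixed to the desk. Origin: centre of its underside; the flat grey deck is 70 mm higher. On the deck two cradles run along its y, one 50 mm to its -x, one 50 mm to its +x (which is which varies), both 35 mm to its -y. The speed knob is 105 mm to its +y.
- speed_knob (a joint): the mixer's speed knob, in rad: 0 is off, hard against its anticlockwise end stop; grows as the knob is turned clockwise seen from above (to 4.4). It has light friction and stays where it is left. It starts between 0.7 and 1.4.
- speed_knob_grip (a point): point on the knob's upright axis at the height to grip it, on the bar grip of the black knob. The frame is fixed to the knob and turns with it: its x runs along the bar (53 mm long, 14 mm thick, 32 mm high; its top is 7 mm above this point, and the round skirt below it lies 23 mm under this point). At joint value 0 the bar lies along the mixer's x.
- long_tube: sealed white sample tube 200 mm long: round barrel 30 mm across and 160 mm long, at its -x end a round foot 36 mm across, 12 mm long, at its +x end a grey hexagonal cap 36 mm across flats, 28 mm long. Origin: on the axis at mid-barrel; x points along the tube to the cap. Starts lying on the desk on a flat of the cap, axis level, 18 mm up. About 0.14 kg.
- short_tube: the same kind of tube but 140 mm long in all, with a barrel 100 mm long (30 mm across); same foot and cap, same origin (on the axis at mid-barrel) and axes. About 0.10 kg.
- wide_cradle_seat (a point): the wide cradle, for the long tube: two upright aluminium plates 10 mm thick, 130 mm apart (centres) along its y, each with a 90 degree V notch open upward, on a 6 mm base. The point is midway between the notches where a resting tube's axis lies, 45 mm above the deck; y along the cradle, z up. Notch bottoms 21 mm below it; notch tops level with it, 42 mm wide.
- narrow_cradle_seat (a point): the narrow cradle, for the short tube: the same as the wide one in every height and axis, but its two V-notched plates are only 70 mm apart (centre to centre).
- wash_bottle: white plastic bottle with a blue cap, 68 mm across, 170 mm tall; a bystander, to be left alone. Origin: centre of its underside.
- jar: small amber glass jar with a white cap, 56 mm across, 70 mm tall; a bystander, to be left alone. Origin: centre of its underside.
- beaker: white open beaker, 68 mm across, 90 mm tall; a bystander, to be left alone. Origin: centre of its underside.
- stapler: black desk stapler, 130 x 34 x 50 mm, lying along its x; a bystander, to be left alone. Origin: centre of its underside.
- card_stack: stack of white cards, 100 x 150 x 32 mm; a bystander, to be left alone. Origin: centre of its underside.
- wide_cradle: the wide cradle as a body, origin under its base on the deck, 45 mm below its seat point; same axes.
- narrow_cradle: the narrow cradle as a body, origin under its base on the deck, 45 mm below its seat point; same axes.
Not all that is in view belongs to the job. Leave any orange look-alike of the long_tube alone.

How it is judged (in metres and radians):
On the way:
1. the speed knob is turned fully anticlockwise to its off stop while neither tube is on the mixer's cradles yet (value of joint speed_knob below 0.08 rad and horizontal distance between each of long_tube, short_tube and wide_cradle_seat above 0.05 m and horizontal distance between each of long_tube, short_tube and narrow_cradle_seat above 0.05 m), for 0.2 s.
At the end, for the whole second after the job is handed in: Knob within 0.08 rad of the off stop. Long tube in the wide cradle, short tube in the narrow one, either way round: level within 0.02 rad, along the cradle within 0.05 rad, mid-barrel within 12 mm lengthwise, 3 mm sideways and 2 mm in height of the seat point, at rest on the notches (value of joint speed_knob below 0.08 rad and x of long_tube in the frame of wide_cradle_seat between -0.003 and 0.003 m and y of long_tube in the frame of wide_cradle_seat between -0.012 and 0.012 m and z of long_tube in the frame of wide_cradle_seat between -0.002 and 0.002 m and angle between long_tube's own x axis and vertical between 1.5508 and 1.5908 rad and angle between the x axis of long_tube and the y axis of wide_cradle_seat, either way round below 0.05 rad and contact force between long_tube and wide_cradle above 0.2 N and linear speed of each of long_tube, short_tube below 0.01 m/s and angular speed of each of long_tube, short_tube below 0.1 rad/s and x of short_tube in the frame of narrow_cradle_seat between -0.003 and 0.003 m and y of short_tube in the frame of narrow_cradle_seat between -0.012 and 0.012 m and z of short_tube in the frame of narrow_cradle_seat between -0.002 and 0.002 m and angle between short_tube's own x axis and vertical between 1.5508 and 1.5908 rad and angle between the x axis of short_tube and the y axis of narrow_cradle_seat, either way round below 0.05 rad and contact force between short_tube and narrow_cradle above 0.2 N); the robot touches nothing.
It fails at once if one of the bystanders (wash bottle, jar, beaker, stapler, card stack) is moved more than 30 mm or tipped over 0.4 rad (distance of any of wash_bottle, jar, beaker, stapler, card_stack from where it was at the start of the episode above 0.03 m or angle between any of wash_bottle, jar, beaker, stapler, card_stack's own z axis and vertical above 0.4 rad).
It fails at once if a tube is dropped onto its saddles (faster than 0.4 m/s within 25 mm of its seat point) or pressed on the mixer or a cradle with over 40 N (contact force between any of long_tube, short_tube and mixer above 40 N or contact force between any of long_tube, short_tube and wide_cradle above 40 N or contact force between any of long_tube, short_tube and narrow_cradle above 40 N or (distance between long_tube and wide_cradle_seat below 0.025 m and linear speed of long_tube above 0.4 m/s) or (distance between short_tube and narrow_cradle_seat below 0.025 m and linear speed of short_tube above 0.4 m/s)).
It also fails if it takes over 72 s, if anything falls off the work surface, if the arm or the gripper's body presses on something with over 40 N, if the wrist force passes 120 N, or if a joint passes its speed limit or range.

### The arm

A 6-joint arm with a two-finger parallel gripper is mounted at the origin on the work surface. World frame = base frame: x ahead of the robot, y to its left, z up, the work surface at z = 0. Lengths are in mm, angles in degrees, forces in N, time in s.
With the tool pointing down it reaches from about 325 to 900 mm from the base axis. Payload 3.5 kg.
Tool frame: the origin (TCP) lies at the very end of the fingers, on their centre line; the grasp point (between the pads) lies 19 mm behind it (robot.grasp_offset is the distance from the TCP to the grasp point, in mm); z points along the fingers, y is the line along which they close (so a half turn about z gives the same grasp; the last joint's range is limited). The gripper opens to 85 mm and grips with 20 to 120 N. Pads are 22 mm wide; open, the fingers measure 114 mm over their backs; the gripper's body (76 mm by 85 mm) begins 54 mm behind the grasp point. The pads swing forward as they close: fully open they stand 13 mm farther back than shut.
Start: joints at [70.05, 15.837, -1.513, 72.651, 0, 84.076], TCP at [151.483, 606.362, 231.313] pointing down, gripper open.
Joint ranges: [-178.77, 178.77], [-48.84, 107.48], [-61.69, 71.31], [-111.58, 123.2], [-90, 87.43], [-180, 180]. Speed limits (degrees/s): [147.25, 147.25, 180, 180, 180, 180].

### API

Orientations are given as a 3x3 rotation matrix whose columns are the frame's x, y, z axes.
In Python, from rig import robot, eyes gives the robot as it stands.
- The arm moves only by the tool send_rows, never from a script. Its argument "deltas" is one flat list of numbers, 7 for each row, row after row: the shift along the tool's x, y, z scaled (see below), then the turn, a rotation vector about the tool's x, y, z scaled (see below), then the finger opening in mm, from 0 to 85.4. A call has exactly 10 rows; each row shifts and turns the commanded pose from where the row before left it, along the tool's axes as they then stand; what a row does not reach is not made up. The controller multiplies each number of a shift by 500 mm and each number of a turn by pi/2 rad. A row lasts 1/10 s, in which the tool goes at most 50 mm and 8.59 degrees, less where a joint would pass 70% of its speed; a pose out of reach is approached as far as the arm can. A call with a number of a shift or a turn outside -1 to 1 is refused whole. A call with a gripper value outside its range is refused whole. The fingers move at their own pace and stop on an object; "grip_force" is the grip in N (left out, the last holds). Time passes only in rows, so rows that do not move let the fingers close, or fill a call up. It gives the time, the measured TCP pose, the force, the opening and the grip force at its end, in the units of the state.
- robot.read_state(): the state, without advancing time (a new reading comes with each control period).
- eyes.capture(name): name is "side" or "top"; returns (picture, depth): 384x512x3 uint8, red, green, blue; 384x512 float32, mm along the optical axis (not along the pixel's ray), 0 where there is no reading.
- eyes.get_calibration(name): a dict with "fovy" (degrees; the focal length in pixels is half the picture's height over the tangent of half this angle, whatever the lens; pixels are square), "cx", "cy" (the principal point, pixels), "R" (3x3) and "t" (3): a world point X has camera coordinates R X + t. Camera axes: x right, y down, z forward; pixel columns grow to the right and rows downward; lengths in mm; the calibration is good to about 2 mm. A picture is of the moment at which its call begins. get_calibration takes no time and is no camera call.
- robot.sign_off(): hands the job in; it is judged then, once.
The state is a dict: "time": time; "joints": joint angles; "joint_vel": joint speeds; "effort": joint torques, N m; "eef_pos": TCP position; "tcp_rot": TCP orientation; "ft_force": force on the tool from outside, world axes, zero at the start; "wrist_torque": the same for the moment, N m; "width": finger opening in mm; "grasp_force": force on a finger pad.
Only numpy, scipy, OpenCV 4.12 (cv2) and the standard library are available. Lean on these libraries where they do the work, as an engineer would, in place of code of your own. Each camera call takes 0.05 s, during which the arm holds its last target. There are 200 camera calls.

## Working session

There is one attempt and no reset: what is moved stays moved. The work goes in short steps, Python scripts to look and compute and a tool call to move; the robot and the scene stay as the last step left them, time stands still between calls to the robot, and variables do not carry over. Pictures are saved under pics/ and viewed, at most 10 in all, crops included, and the job is handed in when it is done.

Besides the shell and the picture viewer there is one more tool, called after "Call:" as a command line: name --argument value ..., lists and objects as JSON in quotes. send_rows: Moves the arm, as the interface text tells. Its arguments: {"type":"object","properties":{"deltas":{"type":"array"},"grip_force":{"type":"number"}},"required":["deltas"]}

```bash
mkdir -p pics; ls
python3 - <<'E'
from rig import robot, eyes
import cv2,numpy as np
for n in("top","side"):
    p,d=eyes.capture(n); np.savez(f"pics/{n}0.npz",p=p,d=d)
    cv2.imwrite(f"pics/{n}0.png",p[:,:,::-1])
    c=eyes.get_calibration(n); print(n,c)
i=np.hstack([cv2.imread("pics/top0.png")]); cv2.imwrite("pics/top0b.png",cv2.resize(i,(800,600),interpolation=cv2.INTER_CUBIC))
s=robot.read_state();print(s)
E
```

```text
pics
top {'fovy': 47.52220270686944, 'cx': 252.2070636636996, 'cy': 190.94385222434397, 'R': array([[-0.00438408, -0.99998278,  0.00390037],
       [-0.98582772,  0.00366784, -0.16772079],
       [ 0.16770359, -0.0045804 , -0.98582682]]), 't': array([ -12.16976535,  554.3185935 , 1348.54415156])}
side {'fovy': 52.29316871071678, 'cx': 256.6248579748359, 'cy': 193.34583926212633, 'R': array([[ 0.85532764, -0.51806594, -0.00472338],
       [-0.37557839, -0.61374898, -0.69444443],
       [ 0.35686903,  0.59575151, -0.71953084]]), 't': array([-459.15061454,  255.42386337, 1221.94509783])}
{'time': 0.1, 'joints': array([ 7.00506568e+01,  1.58762012e+01, -1.58907361e+00,  7.26516214e+01,
        1.31645889e-03,  8.40745718e+01]), 'joint_vel': array([-0.02998712, -0.00318814,  0.22759451, -0.0846468 , -0.01561164,
        0.07452012]), 'effort': array([ 5.17271167e-05, -4.46707070e+01,  2.96128929e+01,  8.45250499e-03,
       -9.61142155e-05, -1.57472925e-05]), 'eef_pos': array([151.22726493, 605.70354895, 230.25408143]), 'tcp_rot': array([[-9.70194575e-01,  2.42326167e-01, -7.17699388e-04],
       [ 2.42327117e-01,  9.70192723e-01, -1.90995798e-03],
       [ 2.33473927e-04, -2.02694890e-03, -9.99997918e-01]]), 'ft_force': array([ 0.74028199, -0.19241565, -0.1328247 ]), 'wrist_torque': array([-0.04131299,  0.04823533, -0.04665453]), 'grasp_force': 0.0, 'width': 85.35483840378721}
```

View pics/top0b.png

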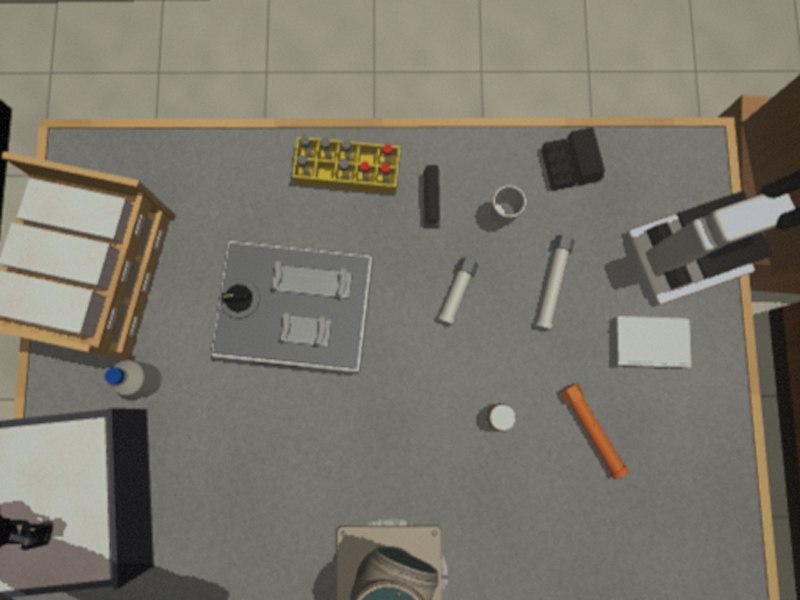

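View pics/side0.png

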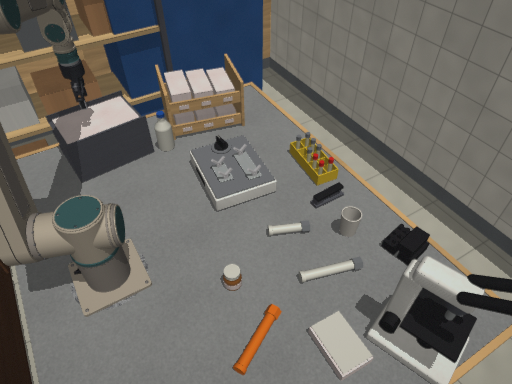

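The top view shows the mixer at (290,305), with the knob at (238,297), the wide cradle at (312,280) and the narrow cradle at (305,330). The long white tube runs from (565,240) at the cap to (543,328), and the short one from (470,265) at the cap to (445,322). The only look-alike is the orange tube at (595,430), which I'll leave alone. Next I'll measure from the depth clouds.

```bash
cat > h.py <<'E'
import numpy as np, cv2
from rig import robot, eyes
def cloud(n,p,d):
    c=eyes.get_calibration(n); f=192/np.tan(np.radians(c["fovy"]/2))
    v,u=np.mgrid[:384,:512]
    X=np.stack([(u-c["cx"])/f*d,(v-c["cy"])/f*d,d],-1).reshape(-1,3)
    return ((X-c["t"])@c["R"]), p.reshape(-1,3).astype(int), d.ravel()>0   # R^T(X-t)
def both(tag=None):
    out={}
    for n in("top","side"):
        if tag is not None: z=np.load(f"pics/{n}{tag}.npz"); p,d=z["p"],z["d"]
        else: p,d=eyes.capture(n)
        X,C,ok=cloud(n,p,d); out[n]=(X[ok],C[ok],np.flatnonzero(ok))
    return out
def box(X,c,r,z0,z1): return (np.hypot(*(X[:,:2]-c).T)<r)&(X[:,2]>z0)&(X[:,2]<z1)
def px2w(n,u,v,z):
    c=eyes.get_calibration(n); f=192/np.tan(np.radians(c["fovy"]/2))
    r=c["R"].T@np.array([(u-c["cx"])/f,(v-c["cy"])/f,1]); o=-c["R"].T@c["t"]
    return o+r*(z-o[2])/r[2]
E
python3 - <<'E'
from h import *
B=both("0"); k=1/1.5625
np.set_printoptions(precision=1,suppress=True)
mc=px2w("top",291*k,306*k,70)[:2]; print("mix c guess",mc)
for n in B:
    X,C,_=B[n]
    print(n,"desk z",np.median(X[box(X,px2w("top",400*k,460*k,0)[:2],40,-30,30)][:,2]))
    m=box(X,mc,200,62,78); q=X[m][:,:2].astype(np.float32)
    r=cv2.minAreaRect(q); print(" deck",r, "z",np.median(X[m][:,2]))
    m=box(X,mc,150,95,125); 
    kn=px2w("top",238*k,297*k,100)[:2]
    for nm,uv in(("wide",(312,280)),("nar",(305,330))):
        c=px2w("top",uv[0]*k,uv[1]*k,110)[:2]; 
        mm=box(X,c,95 if nm=="wide" else 48,104,122); mm&=np.abs(X[:,0]-c[0])<33
        print(" ",nm,c,mm.sum(),cv2.minAreaRect(X[mm][:,:2].astype(np.float32)))
    mk=box(X,kn,45,85,160); print(" knob",kn,"zpct",np.percentile(X[mk][:,2],[10,50,80,95,99]),mk.sum())
    for nm,a,b in(("long",(565,240),(543,328)),("short",(472,262),(443,322))):
        a=px2w("top",a[0]*k,a[1]*k,18)[:2];b=px2w("top",b[0]*k,b[1]*k,18)[:2]
        m=box(X,(a+b)/2,np.linalg.norm(a-b)/2+15,9,45)
        q=X[m]; print(" ",nm,a,b,np.linalg.norm(a-b),cv2.minAreaRect(q[:,:2].astype(np.float32)),"zmax",np.percentile(q[:,2],[50,98]))
E
python3 - <<'E'
import cv2
i=cv2.imread("pics/top0.png"); s=cv2.imread("pics/side0.png")
import numpy as np
a=cv2.resize(i[150:245,130:242],None,fx=5,fy=5,interpolation=cv2.INTER_CUBIC)
cv2.imwrite("pics/c1.png",a)
E
```

```text
mix c guess [535.5 192.7]
top desk z 0.11407902857710703
 deck ((540.3112182617188, 191.638916015625), (296.697998046875, 238.4788055419922), 83.7737808227539) z 70.60108707542805
  wide [580.6 146.7] 63 ((587.4044189453125, 151.9546356201172), (140.52337646484375, 51.9085807800293), 84.01397705078125)
  nar [482.  158.7] 71 ((486.035400390625, 163.61532592773438), (79.30852508544922, 52.66842269897461), 86.59766387939453)
 knob [549.1 292.9] zpct [ 86.2 108.9 114.9 117.3 119.8] 162
  long [ 683.5 -378.1] [ 495.6 -323.6] 195.7029308976942 ((599.0394287109375, -349.4000549316406), (165.26657104492188, 166.9257049560547), 31.359888076782227) zmax [30.6 39.4]
  short [ 636.4 -179.4] [ 508.9 -116. ] 142.3302668126336 ((574.15966796875, -151.74169921875), (49.29526901245117, 141.583984375), 68.47432708740234) zmax [30.8 39. ]
side desk z -0.8507879185781496
 deck ((537.3758544921875, 191.9599609375), (296.42724609375, 232.41697692871094), 83.69843292236328) z 69.54374257615098
  wide [580.6 146.7] 39 ((584.6246337890625, 152.18215942382812), (142.740478515625, 49.70552062988281), 83.3398666381836)
  nar [482.  158.7] 43 ((487.17010498046875, 161.11270141601562), (82.71324920654297, 51.72500228881836), 81.54000854492188)
 knob [549.1 292.9] zpct [ 87.1 104.3 111.9 114.5 116.7] 86
  long [ 683.5 -378.1] [ 495.6 -323.6] 195.7029308976942 ((592.4240112304688, -348.62628173828125), (40.508609771728516, 201.78623962402344), 72.92133331298828) zmax [29.  36.7]
  short [ 636.4 -179.4] [ 508.9 -116. ] 142.3302668126336 ((572.6644897460938, -148.97854614257812), (38.36106491088867, 140.1437530517578), 65.01469421386719) zmax [29.  36.3]
```

View pics/c1.png

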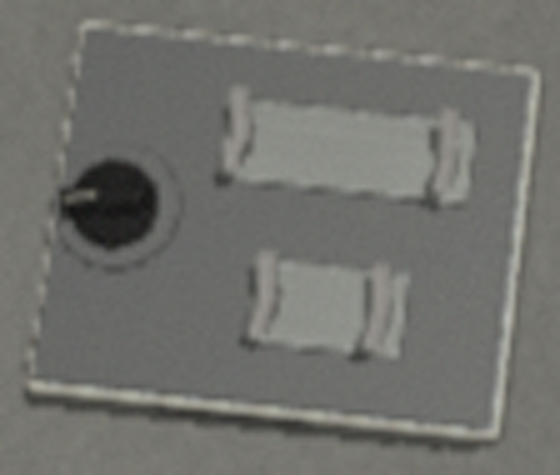

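The crop confirms the wide cradle is at mixer +x and the narrow one at -x. The knob's pointer is to the left, and the mixer yaw is about -6.2°. Next come the bar angle, the tube axes and the obstacle positions.

Run:
```python
from h import *
B=both("0"); k=1/1.5625
np.set_printoptions(precision=2,suppress=True)
kc=np.array([550.6,296.4])
for n in B:
    X,C,_=B[n]; nm=n
    for z0 in(100,108,112):
        m=box(X,kc,36,z0,125); q=X[m]; 
        q2=q[:,:2]; w,V=np.linalg.eigh(np.cov(q2.T)); d=V[:,1]
        print(n,z0,m.sum(),"c",q2.mean(0),"ang",np.degrees(np.arctan2(d[1],d[0])),"sd",np.sqrt(w), "zmed",np.median(q[:,2]))
    for nm,c,dr,L in(("long",(592,-349),(0.957,-0.285),125),("short",(572.5,-150),(0.9,-0.43),90)):
        dr=np.array(dr)/np.hypot(*dr); c=np.array(c)
        for it in range(3):
            nrm=np.array([-dr[1],dr[0]]); r=X[:,:2]-c; s=r@dr; t=r@nrm
            m=(abs(s)<L)&(abs(t)<28)&(X[:,2]>6)&(X[:,2]<50)
            mb=m&(abs(s)<L-50)&(X[:,2]>22)
            sl,ic=np.polyfit(s[mb],t[mb],1)
            smid=(np.percentile(s[m],.5)+np.percentile(s[m],99.5))/2
            c=c+ic*nrm+smid*dr; dr=dr+sl*nrm; dr/=np.hypot(*dr)
        s=(X[:,:2]-c)@dr; t=(X[:,:2]-c)@np.array([-dr[1],dr[0]])
        m=(abs(s)<L)&(abs(t)<28)&(X[:,2]>6)&(X[:,2]<50)
        br=C[m].mean(1); 
        print(n,nm,"ctr",c,"ang",np.degrees(np.arctan2(dr[1],dr[0])),"ext",np.ptp(s[m]),"mid-barrel",c-8*dr,"top z barrel",np.percentile(X[m&(abs(s)<40)][:,2],90))
        print("   brightness by s",[(int(a),int(br[(s[m]>a)&(s[m]<=a+10)].mean())) for a in list(range(-100 if nm=="long" else -70,-40,10))+list(range(30,100 if nm=="long" else 70,10)) if ((s[m]>a)&(s[m]<=a+10)).any()])
X,C,_=B["top"]
for nm,uv,z in(("wash",(130,377),170),("box",(128,415),150),("box2",(50,460),150)):
    i=int(uv[1]*k)*512+int(uv[0]*k); z_=np.load("pics/top0.npz"); XX,_,_=cloud("top",z_["p"],z_["d"]); print(nm,XX[i])
```

```text
top 100 92 c [551.7  295.45] ang 95.12976459960966 sd [ 4.32 15.64] zmed 113.42063280680905
top 108 83 c [552.28 295.6 ] ang 95.20222578555682 sd [ 4.12 15.57] zmed 114.01385383700035
top 112 62 c [552.68 294.34] ang 94.00007127996635 sd [ 3.91 15.06] zmed 115.15871488798764
top long ctr [ 594.15 -348.75] ang -16.054626502055186 ext 239.91746159710607 mid-barrel [ 586.46 -346.54] top z barrel 34.58017187418012
   brightness by s [(-100, 135), (-90, 147), (-80, 151), (-70, 148), (-60, 144), (-50, 146), (30, 147), (40, 148), (50, 148), (60, 144), (70, 90), (80, 92), (90, 97)]
top short ctr [ 577.96 -147.37] ang -23.213510273691128 ext 171.5703897747768 mid-barrel [ 570.6  -144.22] top z barrel 35.26018282010509
   brightness by s [(-70, 148), (-60, 154), (-50, 149), (30, 132), (40, 90), (50, 96), (60, 99)]
side 100 51 c [550.6  292.42] ang 94.65981765394444 sd [ 4.67 16.86] zmed 110.16742240511255
side 108 33 c [551.05 297.85] ang 93.47929161790884 sd [ 4.49 15.65] zmed 111.95861911547343
side 112 15 c [550.53 293.93] ang 96.36141196531905 sd [ 4.18 16.91] zmed 113.43839491566176
side long ctr [ 590.77 -352.64] ang -15.899779228194223 ext 201.39948666083512 mid-barrel [ 583.08 -350.45] top z barrel 32.83139516868759
   brightness by s [(-100, 138), (-90, 174), (-80, 174), (-70, 173), (-60, 174), (-50, 172), (30, 170), (40, 175), (50, 177), (60, 171), (70, 109), (80, 104), (90, 105)]
side short ctr [ 571.8  -150.45] ang -23.16293040713339 ext 140.25337200860838 mid-barrel [ 564.44 -147.3 ] top z barrel 32.35314186542427
   brightness by s [(-70, 150), (-60, 172), (-50, 174), (30, 172), (40, 107), (50, 102), (60, 104)]
wash [392.36 483.89 132.34]
box [322.87 493.25 112.08]
box2 [242.85 607.4  160.86]
```

Call:
send_rows --deltas '[0,0,-0.016,0,0,0.088,50,0,0,-0.016,0,0,0.088,50,0,0,-0.016,0,0,0.088,50,0,0,-0.016,0,0,0.088,50,0,0,-0.016,0,0,0.088,50,0,0,-0.016,0,0,0.088,50,0,0,-0.016,0,0,0.088,50,0,0,-0.016,0,0,0.088,50,0,0,-0.016,0,0,0.088,50,0,0,0,0,0,0,50]' --grip_force 40

```text
time: 1.1
eef_pos: [151.6, 606.8, 304.1]
tcp_rot: [[-0.082, 0.997, 0.0], [0.997, 0.082, 0.001], [0.001, 0.001, -1.0]]
ft_force: [-0.2, -0.2, -0.1]
width: 49.8
grasp_force: 0.0
```

```bash
cat >> h.py <<'E'
def go(x,y,z,yaw):
    "shift in tool axes (scaled) with the present yaw, and turn about tool z (scaled)"
    s=robot.read_state(); R=s["tcp_rot"]; p=s["eef_pos"]
    y0=np.degrees(np.arctan2(R[1,0],R[0,0])); dy=-((yaw-y0+180)%360-180)
    print("t",round(s["time"],2),"tcp",p.round(1),"yaw",round(y0,2),"w",round(s["width"],1),"F",s["ft_force"].round(1),"j",s["joints"].round(0))
    print(" shift/500:",(R.T@(np.array([x,y,z])-p)/500).round(4)," turn/90:",round(dy/90,4), "tilt",R[:,2].round(4))
E
python3 -c "
from h import *
go(550.8,296.2,140,94.8)"
```

```text
t 1.1 tcp [151.6 606.8 304.1] yaw 94.71 w 49.8 F [-0.2 -0.2 -0.1] j [ 70.  14.   5.  81.  -0. 155.]
 shift/500: [-0.6849  0.7445  0.3277]  turn/90: -0.001 tilt [ 5.0e-04  1.3e-03 -1.0e+00]
```

Call:
send_rows --deltas '[-0.05,0.054,0,0,0,0,50,-0.05,0.054,0,0,0,0,50,-0.05,0.054,0,0,0,0,50,-0.05,0.054,0,0,0,0,50,-0.05,0.054,0,0,0,0,50,-0.05,0.054,0,0,0,0,50,-0.05,0.054,0,0,0,0,50,-0.05,0.054,0,0,0,0,50,-0.05,0.054,0,0,0,0,50,-0.05,0.054,0,0,0,0,50]'

```text
time: 2.1
eef_pos: [441.7, 378.0, 302.4]
tcp_rot: [[-0.085, 0.996, -0.001], [0.996, 0.085, -0.001], [-0.001, -0.001, -1.0]]
ft_force: [0.2, 0.7, 0.2]
width: 49.9
grasp_force: 0.0
```

Call:
send_rows --deltas '[-0.046,0.051,0,0,0,0,50,-0.046,0.051,0,0,0,0,50,-0.046,0.051,0,0,0,0,50,-0.046,0.051,0,0,0,0,50,0,0,0.06,0,0,0,50,0,0,0.06,0,0,0,50,0,0,0.06,0,0,0,50,0,0,0.06,0,0,0,50,0,0,0.06,0,0,0,50,0,0,0,0,0,0,50]'

```text
time: 3.1
eef_pos: [545.9, 294.1, 147.4]
tcp_rot: [[-0.084, 0.996, -0.011], [0.996, 0.084, -0.004], [-0.003, -0.011, -1.0]]
ft_force: [-0.2, -0.6, -0.4]
width: 49.5
grasp_force: 0.0
```

```bash
python3 -c "
from h import *
go(550.8,296.2,92,94.8)"
```

```text
t 3.1 tcp [545.9 294.1 147.4] yaw 94.84 w 49.5 F [-0.2 -0.6 -0.4] j [ 22.  19.  -8.  64.  -0. 108.]
 shift/500: [0.0038 0.0114 0.1107]  turn/90: 0.0004 tilt [-0.0105 -0.0043 -0.9999]
```

Call:
send_rows --deltas '[0,0,0.02,0,0,0,50,0,0,0.02,0,0,0,50,0,0,0.02,0,0,0,50,0,0,0.02,0,0,0,50,0,0,0.02,0,0,0,50,0,0,0,0,0,0,50,0,0,0,0,0,0,50,0,0,0,0,0,0,50,0,0,0,0,0,0,50,0,0,0,0,0,0,50]'

```text
time: 4.1
eef_pos: [550.6, 296.1, 103.8]
tcp_rot: [[-0.082, 0.997, 0.001], [0.997, 0.082, 0.0], [0.0, 0.001, -1.0]]
ft_force: [0.6, 0.6, -0.1]
width: 49.7
grasp_force: 0.0
```

```bash
python3 -c "
from h import *
go(550.8,296.2,92,94.8)"
```

```text
t 4.1 tcp [550.6 296.1 103.8] yaw 94.7 w 49.7 F [ 0.6  0.6 -0.1] j [ 22.  21. -11.  58.   0. 108.]
 shift/500: [0.0001 0.0004 0.0237]  turn/90: -0.0012 tilt [ 9.e-04  4.e-04 -1.e+00]
```

Descend 11.5 mm, close, then turn anticlockwise in the next call.

Call:
send_rows --deltas '[0,0,0.012,0,0,0,50,0,0,0.011,0,0,0,50,0,0,0,0,0,0,30,0,0,0,0,0,0,10,0,0,0,0,0,0,10,0,0,0,0,0,0,10,0,0,0,0,0,0,10,0,0,0,0,0,0,10,0,0,0,0,0,0,10,0,0,0,0,0,0,10]' --grip_force 30

```text
time: 5.1
eef_pos: [552.7, 296.0, 91.9]
tcp_rot: [[-0.081, 0.997, 0.005], [0.997, 0.081, 0.0], [-0.0, 0.005, -1.0]]
ft_force: [5.5, 0.6, -5.1]
width: 13.4
grasp_force: 34.1
```

```bash
python3 -c "
from h import *
go(550.8,296.2,92,173.8)"
```

```text
t 5.1 tcp [552.7 296.   91.9] yaw 94.66 w 13.4 F [ 5.5  0.6 -5.1] j [ 22.  22. -11.  57.  -0. 108.]
 shift/500: [ 0.0007 -0.0038 -0.0002]  turn/90: -0.8794 tilt [ 0.0047  0.     -1.    ]
```

Call:
send_rows --deltas '[0,0.004,0,0,0,-0.08,10,0,0,0,0,0,-0.085,10,0,0,0,0,0,-0.085,10,0,0,0,0,0,-0.085,10,0,0,0,0,0,-0.085,10,0,0,0,0,0,-0.085,10,0,0,0,0,0,-0.085,10,0,0,0,0,0,-0.085,10,0,0,0,0,0,-0.085,10,0,0,0,0,0,-0.08,10]'

```text
time: 6.1
eef_pos: [554.8, 297.6, 91.9]
tcp_rot: [[-0.987, 0.163, 0.005], [0.163, 0.987, 0.003], [-0.004, 0.004, -1.0]]
ft_force: [5.3, 4.4, -6.0]
width: 13.5
grasp_force: 34.0
```

```bash
python3 -c "
from h import *
go(552.7,296.2,92,173.8);print(robot.read_state()['wrist_torque'])"
```

```text
t 6.1 tcp [554.8 297.6  91.9] yaw 170.59 w 13.5 F [ 5.3  4.4 -6. ] j [ 22.  22. -11.  57.   0.  32.]
 shift/500: [ 0.0037 -0.0035 -0.0001]  turn/90: -0.0356 tilt [ 0.0049  0.0033 -1.    ]
[ 0.66623828 -1.13692363 -0.07183307]
```

Call:
send_rows --deltas '[0,0,0,0,0,-0.015,10,0,0,0,0,0,-0.015,10,0,0,0,0,0,-0.015,10,0,0,0,0,0,-0.015,10,0,0,0,0,0,0,10,0,0,0,0,0,0,10,0,0,0,0,0,0,10,0,0,0,0,0,0,10,0,0,0,0,0,0,10,0,0,0,0,0,0,10]'

```text
time: 7.1
eef_pos: [554.9, 297.8, 92.0]
tcp_rot: [[-0.997, 0.078, 0.005], [0.078, 0.997, 0.004], [-0.005, 0.004, -1.0]]
ft_force: [4.4, 4.2, -6.6]
width: 13.2
grasp_force: 41.5
```

```bash
python3 -c "
from h import *
go(552.7,296.2,92,173.8);print(robot.read_state()['wrist_torque'])"
```

```text
t 7.1 tcp [554.9 297.8  92. ] yaw 175.51 w 13.2 F [ 4.4  4.2 -6.6] j [ 22.  22. -11.  57.   0.  27.]
 shift/500: [ 0.0042 -0.0036 -0.    ]  turn/90: 0.019 tilt [ 0.0049  0.0039 -1.    ]
[ 0.83963435 -1.09918263 -1.00287534]
```

Call:
send_rows --deltas '[0,0,0,0,0,0.01,10,0,0,0,0,0,0,50,0,0,0,0,0,0,50,0,0,0,0,0,0,50,0,0,-0.02,0,0,0,50,0,0,-0.05,0,0,0,60,0,0,-0.06,0,0,0,60,0,0,-0.06,0,0,0.07,60,0,0,-0.06,0,0,0.07,60,0,0,-0.06,0,0,0.07,60]'

```text
time: 8.1
eef_pos: [552.0, 296.0, 249.1]
tcp_rot: [[-0.911, 0.412, 0.001], [0.412, 0.911, 0.0], [-0.001, 0.001, -1.0]]
ft_force: [0.5, 0.3, 0.8]
width: 60.0
grasp_force: 0.0
```

```bash
python3 -c "
from h import *
go(565.5,-146.5,150,156.8)"
```

```text
t 8.1 tcp [552.  296.  249.1] yaw 155.64 w 60.0 F [0.5 0.3 0.8] j [22. 15.  0. 75. -0. 47.]
 shift/500: [-0.3895 -0.7952  0.198 ]  turn/90: -0.0129 tilt [ 8.e-04  2.e-04 -1.e+00]
```

Call:
send_rows --deltas '[-0.039,-0.0795,0,0,0,0,60,-0.039,-0.0795,0,0,0,0,60,-0.039,-0.0795,0,0,0,0,60,-0.039,-0.0795,0,0,0,0,60,-0.039,-0.0795,0,0,0,0,60,-0.039,-0.0795,0,0,0,0,60,-0.039,-0.0795,0,0,0,0,60,-0.039,-0.0795,0,0,0,0,60,-0.039,-0.0795,0,0,0,0,60,-0.039,-0.0795,0,0,0,-0.013,60]'

```text
time: 9.1
eef_pos: [567.6, -148.2, 248.0]
tcp_rot: [[-0.921, 0.389, 0.001], [0.389, 0.921, -0.0], [-0.001, 0.0, -1.0]]
ft_force: [0.6, -0.7, -0.1]
width: 59.9
grasp_force: 0.0
```

Run:
```python
from h import *
for n in("top","side"):
    p,d=eyes.capture(n); np.savez(f"pics/{n}1.npz",p=p,d=d); cv2.imwrite(f"pics/{n}1.png",p[:,:,::-1])
B=both("1"); kc=np.array([552.,296.4])
for n in B:
    X,C,_=B[n]
    m=box(X,kc,36,100,125); q=X[m][:,:2]; w,V=np.linalg.eigh(np.cov(q.T)); d=V[:,1]
    print(n,m.sum(),q.mean(0),np.degrees(np.arctan2(d[1],d[0])),np.sqrt(w))
a=cv2.imread("pics/top1.png")[140:250,120:320]; cv2.imwrite("pics/c2.png",cv2.resize(a,None,fx=4,fy=4,interpolation=cv2.INTER_CUBIC))
go(565.5,-146.5,60,156.8)
```

```text
top 94 [552.0833394  295.15094221] 173.62507351935037 [ 4.32584544 15.48113161]
side 62 [549.43641505 293.71507763] 174.09075810843336 [ 4.63257656 14.94267185]
t 9.2 tcp [ 568.2 -151.4  247.7] yaw 156.73 w 60.2 F [1.6 1.1 0.4] j [-21.  12.  -5.  73.  -0.   2.]
 shift/500: [0.0097 0.0076 0.3754]  turn/90: -0.0007 tilt [ 0.0016 -0.0026 -1.    ]
```

View pics/c2.png

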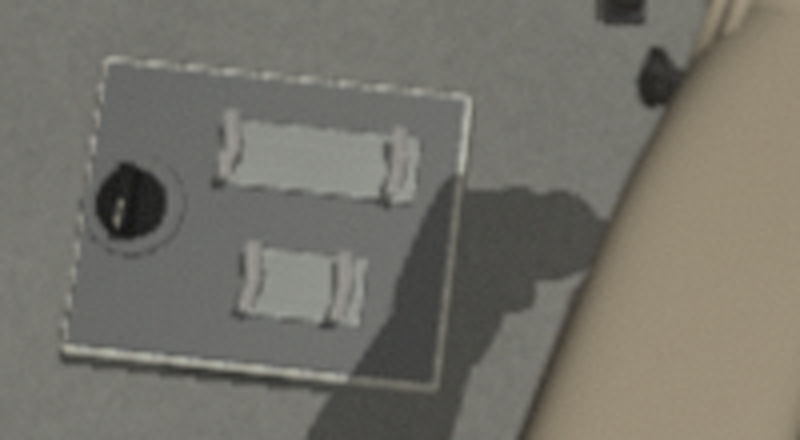

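The knob bar now lies along the mixer's x (173.8°), so it is off. Descend over the short tube.

Call:
send_rows --deltas '[0,0,0.05,0,0,0,60,0,0,0.06,0,0,0,60,0,0,0.06,0,0,0,60,0,0,0.06,0,0,0,60,0,0,0.06,0,0,0,60,0,0,0.05,0,0,0,60,0,0,0.02,0,0,0,60,0,0,0,0,0,0,60,0,0,0,0,0,0,60,0,0,0,0,0,0,60]'

```text
time: 10.2
eef_pos: [569.4, -146.8, 68.8]
tcp_rot: [[-0.921, 0.39, 0.003], [0.39, 0.921, -0.001], [-0.003, 0.0, -1.0]]
ft_force: [-0.2, -0.6, -1.0]
width: 59.8
grasp_force: 0.0
```

```bash
python3 -c "
from h import *
go(567,-147.5,5,156.8)"
```

```text
t 10.2 tcp [ 569.4 -146.8   68.8] yaw 157.07 w 59.8 F [-0.2 -0.6 -1. ] j [-21.  20. -18.  53.   0.   2.]
 shift/500: [ 0.0044 -0.0032  0.1276]  turn/90: 0.003 tilt [ 0.0032 -0.0012 -1.    ]
```

Call:
send_rows --deltas '[0.004,-0.002,0.03,0,0,0.003,60,0,0,0.03,0,0,0,60,0,0,0.03,0,0,0,60,0,0,0.025,0,0,0,60,0,0,0.01,0,0,0,60,0,0,0,0,0,0,60,0,0,0,0,0,0,60,0,0,0,0,0,0,40,0,0,0,0,0,0,25,0,0,0,0,0,0,25]' --grip_force 40

```text
time: 11.2
eef_pos: [566.5, -146.6, 5.3]
tcp_rot: [[-0.919, 0.394, 0.002], [0.394, 0.919, -0.0], [-0.002, 0.001, -1.0]]
ft_force: [-0.9, 1.1, 3.4]
width: 28.9
grasp_force: 38.7
```

Call:
send_rows --deltas '[0,0,0,0,0,0,20,0,0,0,0,0,0,20,0,0,0,0,0,0,20,0,0,0,0,0,0,20,0,0,0,0,0,0,20,0,0,0,0,0,0,20,0,0,0,0,0,0,20,0,0,0,0,0,0,20,0,0,0,0,0,0,20,0,0,0,0,0,0,20]'

```text
time: 12.2
eef_pos: [566.5, -146.6, 5.3]
tcp_rot: [[-0.919, 0.394, 0.002], [0.394, 0.919, -0.0], [-0.002, 0.001, -1.0]]
ft_force: [-0.2, 1.0, 6.0]
width: 28.6
grasp_force: 38.9
```

Call:
send_rows --deltas '[0,0,-0.02,0,0,0,20,0,0,-0.04,0,0,0.09,20,0,0,-0.045,0,0,0.09,20,0,0,-0.045,0,0,0.09,20,0,0,-0.045,0,0,0.09,20,0,0,-0.045,0,0,0.09,20,0,0,-0.045,0,0,0.09,20,0,0,-0.045,0,0,0.09,20,0,0,-0.045,0,0,0.09,20,0,0,0,0,0,0.09,20]'

```text
time: 13.2
eef_pos: [567.6, -147.5, 195.9]
tcp_rot: [[0.112, 0.994, 0.006], [0.994, -0.112, -0.003], [-0.002, 0.006, -1.0]]
ft_force: [0.9, -0.3, -0.3]
width: 29.0
grasp_force: 38.8
```

```bash
python3 -c "
from h import *
go(486.5,162.5,200,83.8)"
```

```text
t 13.2 tcp [ 567.6 -147.5  195.9] yaw 83.54 w 29.0 F [ 0.9 -0.3 -0.3] j [-21.  13. -10.  67.  -0.  76.]
 shift/500: [ 0.5977 -0.2308 -0.0109]  turn/90: -0.0028 tilt [ 0.0059 -0.0027 -1.    ]
```

Call:
send_rows --deltas '[0.02,-0.008,0,0,0,0,20,0.05,-0.02,0,0,0,0,20,0.07,-0.027,0,0,0,0,20,0.08,-0.031,0,0,0,0,20,0.08,-0.031,0,0,0,0,20,0.08,-0.031,0,0,0,0,20,0.08,-0.031,0,0,0,0,20,0.07,-0.027,0,0,0,0,20,0.048,-0.018,0,0,0,0,20,0.02,-0.007,0,0,0,0,20]'

```text
time: 14.2
eef_pos: [480.1, 165.2, 190.9]
tcp_rot: [[0.1, 0.995, -0.003], [0.995, -0.1, -0.0], [-0.0, -0.003, -1.0]]
ft_force: [0.2, -0.4, -1.5]
width: 29.1
grasp_force: 38.8
```

Call:
send_rows --deltas '[0,0,0.01,0,0,0,20,0,0,0.01,0,0,0,20,0,0,0.01,0,0,0,20,0,0,0.01,0,0,0,20,0,0,0,0,0,0,20,0,0,0,0,0,0,20,0,0,0,0,0,0,20,0,0,0,0,0,0,20,0,0,0,0,0,0,20,0,0,0,0,0,0,20]'

```text
time: 15.2
eef_pos: [482.7, 163.1, 172.0]
tcp_rot: [[0.106, 0.994, 0.0], [0.994, -0.106, 0.0], [0.0, 0.0, -1.0]]
ft_force: [0.7, -0.1, -0.8]
width: 28.7
grasp_force: 38.8
```

```bash
cat > t.py <<'E'
from h import *
import sys
tag,L=sys.argv[1],float(sys.argv[2]); 
for n in("top","side"):
    p,d=eyes.capture(n); np.savez(f"pics/{n}{tag}.npz",p=p,d=d); cv2.imwrite(f"pics/{n}{tag}.png",p[:,:,::-1])
s=robot.read_state(); P=s["eef_pos"].copy(); P[2]+=12.7; R=s["tcp_rot"]
B=both(tag)
for n in B:
    X,C,_=B[n]; q=(X-P)@R   # tool x along tube, y across, z down
    m=(abs(q[:,1])<24)&(abs(q[:,2])<24)&(abs(q[:,0])<L)
    x=q[m][:,0]; b=C[m].mean(1)
    print(n,m.sum(),"ext",np.percentile(x,[0.5,1,99,99.5]).round(1))
    for lo in range(-int(L),int(L),5):
        k=(x>lo)&(x<=lo+5)
        if k.sum()>2: print("  ",lo,k.sum(),int(np.median(b[k])),"zmin",q[m][k][:,2].min().round(1),end=";")
    print()
E
python3 t.py 2 100; python3 -c "
from h import *
go(486.5,162.5,115-12.7,83.8)
a=cv2.imread('pics/side2.png')[100:240,150:320]; cv2.imwrite('pics/c3.png',cv2.resize(a,None,fx=4,fy=4,interpolation=cv2.INTER_CUBIC))"
```

```text
top 267 ext [-80.1 -80.  -14.2 -12.5]
   -85 4 81 zmin -9.1;   -80 28 82 zmin -19.6;   -75 26 100 zmin -22.7;   -70 25 96 zmin -21.6;   -65 26 95 zmin -22.1;   -60 29 96 zmin -22.4;   -55 18 103 zmin -20.7;   -50 20 153 zmin -16.2;   -45 18 162 zmin -18.1;   -40 19 156 zmin -18.6;   -35 14 160 zmin -17.2;   -30 20 156 zmin -19.7;   -25 12 140 zmin -18.6;   -20 4 117 zmin -12.4;   -15 4 70 zmin -3.2;
side 297 ext [-82.  -81.7  53.5  56.4]
   -85 13 81 zmin -15.8;   -80 63 85 zmin -19.2;   -75 18 95 zmin -20.2;   -70 8 87 zmin -18.3;   -65 14 102 zmin -20.4;   -60 13 104 zmin -19.1;   -55 7 107 zmin -17.9;   -45 11 175 zmin -14.5;   -40 11 175 zmin -16.6;   -35 8 181 zmin -18.0;   -30 8 165 zmin -15.6;   -25 10 179 zmin -14.3;   -20 8 182 zmin -17.5;   -15 29 100 zmin -21.6;   -10 22 80 zmin -18.0;   -5 6 122 zmin -14.0;   0 8 112 zmin -14.7;   5 8 79 zmin -23.5;   10 9 107 zmin -16.5;   15 4 101 zmin -14.6;   20 4 95 zmin -16.6;   50 3 78 zmin -15.1;   55 3 113 zmin -11.3;
t 15.3 tcp [482.6 163.1 171.9] yaw 83.9 w 29.0 F [ 0.1 -0.4 -1.4] j [ 11.   6. -20.  63.   0. 108.]
 shift/500: [-0.0005  0.0078  0.1392]  turn/90: 0.0011 tilt [ 2.e-04  0.e+00 -1.e+00]
```

View pics/c3.png

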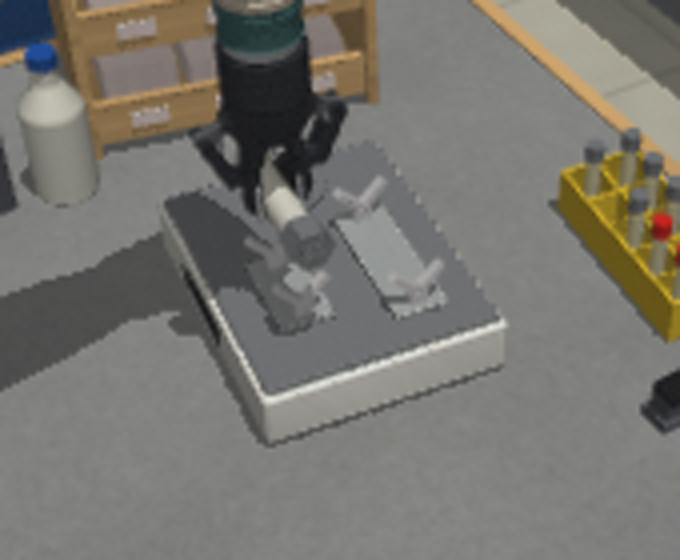

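Call:
send_rows --deltas '[0.0045,0.0083,0.01,0,0,0.001,20,0,0,0.02,0,0,0,20,0,0,0.02,0,0,0,20,0,0,0.02,0,0,0,20,0,0,0.02,0,0,0,20,0,0,0.02,0,0,0,20,0,0,0.01,0,0,0,20,0,0,0.006,0,0,0,20,0,0,0.004,0,0,0,20,0,0,0,0,0,0,20]'

```text
time: 16.3
eef_pos: [487.1, 164.9, 106.9]
tcp_rot: [[0.108, 0.994, 0.0], [0.994, -0.108, 0.0], [0.0, 0.0, -1.0]]
ft_force: [0.0, 0.2, -1.0]
width: 28.8
grasp_force: 38.8
```

```bash
python3 -c "
from h import *
go(487,165,102.3,83.8)"
```

```text
t 16.3 tcp [487.1 164.9 106.9] yaw 83.81 w 28.8 F [ 0.   0.2 -1. ] j [ 11.  10. -24.  55.  -0. 108.]
 shift/500: [ 0.0001 -0.0002  0.0091]  turn/90: 0.0001 tilt [ 3.e-04  0.e+00 -1.e+00]
```

Lower 4.5 mm slowly and watch the force.

Call:
send_rows --deltas '[0,0,0.002,0,0,0,20,0,0,0.002,0,0,0,20,0,0,0.002,0,0,0,20,0,0,0.001,0,0,0,20,0,0,0.001,0,0,0,20,0,0,0.001,0,0,0,20,0,0,0,0,0,0,20,0,0,0,0,0,0,20,0,0,0,0,0,0,20,0,0,0,0,0,0,20]'

```text
time: 17.3
eef_pos: [487.5, 165.0, 103.6]
tcp_rot: [[0.108, 0.994, 0.001], [0.994, -0.108, 0.0], [0.0, 0.001, -1.0]]
ft_force: [-2.2, -0.4, 7.8]
width: 28.9
grasp_force: 38.4
```

```bash
python3 t.py 3 100
```

```text
top 255 ext [-80.3 -80.  -16.3 -13.2]
   -85 3 82 zmin -5.8;   -80 27 83 zmin -21.5;   -75 22 102 zmin -21.5;   -70 25 95 zmin -20.4;   -65 22 90 zmin -21.3;   -60 22 99 zmin -22.4;   -55 19 101 zmin -22.5;   -50 13 152 zmin -17.6;   -45 24 152 zmin -20.4;   -40 26 139 zmin -15.6;   -35 21 143 zmin -17.3;   -30 18 161 zmin -17.2;   -25 8 140 zmin -18.8;   -15 3 69 zmin -8.5;
side 290 ext [-81.7 -80.7  57.6  58.7]
   -85 9 86 zmin -11.2;   -80 56 83 zmin -17.6;   -75 15 90 zmin -19.5;   -70 15 111 zmin -20.4;   -65 8 90 zmin -18.7;   -60 13 108 zmin -22.6;   -55 8 110 zmin -17.7;   -50 5 118 zmin -14.6;   -45 10 168 zmin -16.8;   -40 14 150 zmin -15.1;   -35 11 180 zmin -15.3;   -30 6 160 zmin -14.4;   -25 9 184 zmin -13.8;   -20 8 176 zmin -15.6;   -15 26 96 zmin -22.1;   -10 26 75 zmin -22.0;   -5 9 118 zmin -18.0;   0 8 76 zmin -20.1;   5 7 113 zmin -15.8;   10 3 113 zmin -15.8;   15 5 108 zmin -14.3;   20 3 107 zmin -15.3;   30 4 96 zmin -10.0;   35 3 93 zmin -11.0;   55 4 98 zmin -12.1;
```

Call:
send_rows --deltas '[0,0,0,0,0,0,32,0,0,0,0,0,0,36,0,0,0,0,0,0,42,0,0,0,0,0,0,48,0,0,0,0,0,0,52,0,0,0,0,0,0,52,0,0,-0.01,0,0,0,52,0,0,-0.03,0,0,0,52,0,0,-0.05,0,0,0,52,0,0,-0.06,0,0,0,60]'

```text
time: 18.4
eef_pos: [485.9, 164.6, 177.4]
tcp_rot: [[0.108, 0.994, -0.003], [0.994, -0.108, -0.001], [-0.001, -0.002, -1.0]]
ft_force: [0.9, -0.2, 0.3]
width: 60.0
grasp_force: 0.0
```

Call:
send_rows --deltas '[0,0,-0.06,0,0,0,60,0,0,-0.06,0,0,0,60,0,0,0,0,0,-0.09,60,0,0,0,0,0,-0.09,60,0,0,0,0,0,-0.09,60,0,0,0,0,0,-0.09,60,0,0,0,0,0,-0.09,60,0,0,0,0,0,-0.09,60,0,0,0,0,0,-0.09,60,0,0,0,0,0,-0.09,60]'

```text
time: 19.4
eef_pos: [487.0, 164.9, 237.7]
tcp_rot: [[-0.857, 0.516, 0.0], [0.516, 0.857, 0.0], [-0.0, 0.0, -1.0]]
ft_force: [-0.2, 0.8, 0.4]
width: 60.0
grasp_force: 0.0
```

```bash
python3 -c "
from h import *
go(585,-349,150,163.9)"
```

```text
t 19.4 tcp [487.  164.9 237.7] yaw 148.94 w 60.0 F [-0.2  0.8  0.4] j [ 11.   4. -15.  71.  -0.  43.]
 shift/500: [-0.6982 -0.7793  0.1754]  turn/90: -0.1662 tilt [ 3.e-04  0.e+00 -1.e+00]
```

Call:
send_rows --deltas '[-0.0582,-0.065,0,0,0,0,60,-0.0582,-0.065,0,0,0,0,60,-0.0582,-0.065,0,0,0,0,60,-0.0582,-0.065,0,0,0,0,60,-0.0582,-0.065,0,0,0,0,60,-0.0582,-0.065,0,0,0,0,60,-0.0582,-0.065,0,0,0,0,60,-0.0582,-0.065,0,0,0,0,60,-0.0582,-0.065,0,0,0,0,60,-0.0582,-0.065,0,0,0,0,60]'

```text
time: 20.4
eef_pos: [566.1, -266.0, 237.8]
tcp_rot: [[-0.853, 0.521, 0.0], [0.521, 0.853, -0.0], [-0.0, 0.0, -1.0]]
ft_force: [0.7, 0.4, -0.1]
width: 60.2
grasp_force: 0.0
```

Call:
send_rows --deltas '[-0.0582,-0.065,0,0,0,0,60,-0.0582,-0.065,0,0,0,0,60,0,0,0.03,0,0,-0.083,60,0,0,0.06,0,0,-0.083,60,0,0,0.06,0,0,0,60,0,0,0.06,0,0,0,60,0,0,0.06,0,0,0,60,0,0,0.04,0,0,0,60,0,0,0.02,0,0,0,60,0,0,0,0,0,0,60]'

```text
time: 21.4
eef_pos: [580.8, -349.2, 70.7]
tcp_rot: [[-0.959, 0.283, -0.003], [0.283, 0.959, 0.002], [0.003, 0.001, -1.0]]
ft_force: [-0.3, 0.3, -0.7]
width: 60.2
grasp_force: 0.0
```

Call:
send_rows --deltas '[0,0,0,0,0,0,60,0,0,0,0,0,0,60,0,0,0,0,0,0,60,0,0,0,0,0,0,60,0,0,0,0,0,0,60,0,0,0,0,0,0,60,0,0,0,0,0,0,60,0,0,0,0,0,0,60,0,0,0,0,0,0,60,0,0,0,0,0,0,60]'

```text
time: 22.4
eef_pos: [581.8, -349.9, 72.3]
tcp_rot: [[-0.959, 0.283, -0.0], [0.283, 0.959, 0.0], [0.0, 0.0, -1.0]]
ft_force: [-0.2, 0.0, -0.3]
width: 60.0
grasp_force: 0.0
```

```bash
python3 -c "
from h import *
go(587,-350.5,5,163.9)
X=both()
for n in X:
    Y,C,_=X[n]; print(n)
    c=np.array([487,162.3]); d=np.array([.108,.994]); e=np.array([.994,-.108])
    r=Y[:,:2]-c; m=(abs(r@d)<95)&(abs(r@e)<20)&(Y[:,2]>122)&(Y[:,2]<150)
    s=(r@d)[m]; print(' ext along',np.percentile(s,[1,99]).round(1),'z',np.percentile(Y[m&(abs(r@d)<40)][:,2],[50,98]).round(1)); mm=m&(Y[:,2]>125); print(' fit',np.polyfit(r[mm]@d,r[mm]@e,1).round(4))
    print(' cap',[(lo,int(np.median(C[m].mean(1)[(s>lo)&(s<=lo+5)]))) for lo in range(-90,80,5) if ((s>lo)&(s<=lo+5)).sum()>2])
"
```

```text
t 22.4 tcp [ 581.8 -349.9   72.3] yaw 163.54 w 60.0 F [-0.2  0.  -0.3] j [-36.  28.  -5.  58.   0. -20.]
 shift/500: [-0.0103  0.0018  0.1345]  turn/90: -0.004 tilt [-0.e+00  1.e-04 -1.e+00]
top
 ext along [-77.2  60.1] z [128.3 134.9]
 fit [0.0092 0.2826]
 cap [(-80, 85), (-75, 104), (-70, 107), (-65, 109), (-60, 95), (-55, 109), (-50, 128), (-45, 168), (-40, 167), (-35, 161), (-30, 169), (-25, 169), (-20, 162), (-15, 174), (-10, 165), (-5, 166), (0, 170), (5, 165), (10, 163), (15, 169), (20, 167), (25, 167), (30, 171), (35, 165), (40, 163), (45, 166), (50, 152), (55, 162), (60, 153)]
side
 ext along [-78.   61.9] z [126.7 131.8]
 fit [ 0.0034 -1.65  ]
 cap [(-80, 81), (-75, 98), (-70, 108), (-65, 112), (-60, 113), (-55, 109), (-50, 147), (-45, 172), (-40, 189), (-35, 174), (-30, 186), (-25, 186), (-20, 190), (-15, 189), (-10, 187), (-5, 192), (0, 171), (5, 191), (10, 185), (15, 195), (20, 175), (25, 191), (30, 186), (35, 187), (40, 195), (45, 168), (50, 175), (55, 178), (60, 184)]
```

The short tube is centred and level. Now grip the long one.

Call:
send_rows --deltas '[-0.01,0.002,0.03,0,0,-0.004,60,0,0,0.03,0,0,0,60,0,0,0.03,0,0,0,60,0,0,0.03,0,0,0,60,0,0,0.014,0,0,0,60,0,0,0,0,0,0,60,0,0,0,0,0,0,60,0,0,0,0,0,0,40,0,0,0,0,0,0,25,0,0,0,0,0,0,25]' --grip_force 50

```text
time: 23.5
eef_pos: [587.8, -351.0, 6.7]
tcp_rot: [[-0.961, 0.277, 0.002], [0.277, 0.961, -0.001], [-0.002, -0.001, -1.0]]
ft_force: [-0.5, 0.4, 4.1]
width: 28.3
grasp_force: 49.4
```

Call:
send_rows --deltas '[0,0,0,0,0,0,20,0,0,0,0,0,0,20,0,0,0,0,0,0,20,0,0,0,0,0,0,20,0,0,0,0,0,0,20,0,0,0,0,0,0,20,0,0,0,0,0,0,20,0,0,0,0,0,0,20,0,0,0,0,0,0,20,0,0,0,0,0,0,20]'

```text
time: 24.5
eef_pos: [587.8, -350.9, 6.7]
tcp_rot: [[-0.961, 0.277, 0.002], [0.277, 0.961, -0.001], [-0.002, -0.001, -1.0]]
ft_force: [0.0, 0.3, 5.0]
width: 28.4
grasp_force: 49.6
```

Call:
send_rows --deltas '[0,0,-0.02,0,0,0,20,0,0,-0.045,0,0,0,20,0,0,-0.05,0,0,0,20,0,0,-0.05,0,0,0,20,0,0,-0.05,0,0,0.08,20,0,0,-0.05,0,0,0.09,20,0,0,-0.05,0,0,0.09,20,0,0,-0.05,0,0,0.09,20,0,0,-0.03,0,0,0.09,20,0,0,0,0,0,0.09,20]'

```text
time: 25.5
eef_pos: [588.1, -351.3, 206.3]
tcp_rot: [[-0.436, 0.9, 0.004], [0.9, 0.436, -0.003], [-0.004, 0.002, -1.0]]
ft_force: [-0.8, -0.7, -1.5]
width: 28.3
grasp_force: 49.4
```

Call:
send_rows --deltas '[0,0,0,0,0,0.09,20,0,0,0,0,0,0.09,20,0,0,0,0,0,0.09,20,0,0,0,0,0,0.09,20,0,0,0,0,0,0,20,0,0,0,0,0,0,20,0,0,0,0,0,0,20,0,0,0,0,0,0,20,0,0,0,0,0,0,20,0,0,0,0,0,0,20]'

```text
time: 26.5
eef_pos: [586.9, -350.4, 202.8]
tcp_rot: [[0.108, 0.994, -0.0], [0.994, -0.108, 0.0], [0.0, -0.0, -1.0]]
ft_force: [-0.4, 0.6, -1.5]
width: 28.7
grasp_force: 49.3
```

```bash
python3 -c "
from h import *
go(585.9,152,205,83.8)"
```

```text
t 26.5 tcp [ 586.9 -350.4  202.8] yaw 83.83 w 28.7 F [-0.4  0.6 -1.5] j [-36.  23.   4.  72.   0.  60.]
 shift/500: [ 0.9987 -0.1101 -0.0043]  turn/90: 0.0003 tilt [-0.  0. -1.]
```

Call:
send_rows --deltas '[0.03,-0.003,0,0,0,0,20,0.06,-0.007,0,0,0,0,20,0.08,-0.009,0,0,0,0,20,0.08,-0.009,0,0,0,0,20,0.08,-0.009,0,0,0,0,20,0.08,-0.009,0,0,0,0,20,0.08,-0.009,0,0,0,0,20,0.08,-0.009,0,0,0,0,20,0.08,-0.009,0,0,0,0,20,0.08,-0.009,0,0,0,0,20]'

```text
time: 27.5
eef_pos: [584.7, 19.4, 203.1]
tcp_rot: [[0.107, 0.994, 0.0], [0.994, -0.107, 0.0], [0.0, 0.0, -1.0]]
ft_force: [0.9, -0.0, -1.5]
width: 28.1
grasp_force: 49.3
```

Call:
send_rows --deltas '[0.08,-0.009,0,0,0,0,20,0.08,-0.009,0,0,0,0,20,0.06,-0.006,0,0,0,0,20,0.035,-0.004,0,0,0,0,20,0.014,-0.001,0.01,0,0,0,20,0,0,0.02,0,0,0,20,0,0,0.02,0,0,0,20,0,0,0.01,0,0,0,20,0,0,0,0,0,0,20,0,0,0,0,0,0,20]'

```text
time: 28.5
eef_pos: [585.6, 151.3, 172.5]
tcp_rot: [[0.109, 0.994, -0.001], [0.994, -0.109, -0.0], [-0.0, -0.001, -1.0]]
ft_force: [0.2, -0.0, -0.6]
width: 28.0
grasp_force: 49.3
```

```bash
python3 t.py 5 130; python3 -c "
from h import *
go(585.9,152,115-11.3,83.8)"
```

```text
top 367 ext [-107.4 -107.3  -16.   -14. ]
   -110 18 87 zmin -18.5;   -105 25 89 zmin -17.7;   -100 24 92 zmin -19.1;   -95 23 108 zmin -17.9;   -90 25 87 zmin -19.0;   -85 26 98 zmin -19.1;   -80 16 113 zmin -16.1;   -75 18 159 zmin -16.2;   -70 20 158 zmin -16.7;   -65 15 161 zmin -14.7;   -60 18 156 zmin -15.2;   -55 22 151 zmin -16.4;   -50 18 159 zmin -18.0;   -45 14 157 zmin -16.1;   -40 18 163 zmin -15.4;   -35 20 158 zmin -16.0;   -30 17 154 zmin -13.3;   -25 15 159 zmin -20.4;   -20 12 140 zmin -14.4;   -15 3 124 zmin -10.9;
side 346 ext [-109.5 -109.2   78.6   80.1]
   -110 45 83 zmin -16.4;   -105 34 83 zmin -15.6;   -100 12 108 zmin -16.2;   -95 12 104 zmin -17.4;   -90 14 91 zmin -19.6;   -85 10 111 zmin -17.1;   -80 4 103 zmin -14.8;   -75 5 137 zmin -12.0;   -70 8 172 zmin -11.7;   -65 12 178 zmin -15.4;   -60 11 162 zmin -15.6;   -55 11 175 zmin -16.3;   -50 4 174 zmin -11.5;   -45 10 183 zmin -12.5;   -40 9 166 zmin -13.9;   -35 12 175 zmin -14.7;   -30 4 170 zmin -12.8;   -25 11 158 zmin -14.0;   -20 10 154 zmin -12.8;   -15 23 99 zmin -21.7;   -10 31 77 zmin -23.2;   -5 7 115 zmin -16.7;   0 7 115 zmin -19.1;   5 6 75 zmin -20.9;   10 6 107 zmin -21.4;   20 3 104 zmin -11.7;   55 4 112 zmin -15.2;   60 3 102 zmin -11.4;   70 5 110 zmin -12.1;   75 3 116 zmin -12.6;
t 28.6 tcp [586.1 151.7 173.2] yaw 83.76 w 28.6 F [ 0.1  0.1 -1.8] j [  8.  16.  -9.  65.  -0. 105.]
 shift/500: [ 0.0005 -0.0006  0.139 ]  turn/90: -0.0005 tilt [ 7.e-04  1.e-04 -1.e+00]
```

Call:
send_rows --deltas '[0,0,0.01,0,0,0,20,0,0,0.02,0,0,0,20,0,0,0.02,0,0,0,20,0,0,0.02,0,0,0,20,0,0,0.02,0,0,0,20,0,0,0.02,0,0,0,20,0,0,0.01,0,0,0,20,0,0,0.006,0,0,0,20,0,0,0.003,0,0,0,20,0,0,0,0,0,0,20]'

```text
time: 29.6
eef_pos: [585.9, 152.2, 108.4]
tcp_rot: [[0.108, 0.994, 0.0], [0.994, -0.108, 0.0], [0.0, 0.0, -1.0]]
ft_force: [-0.0, 0.1, -0.7]
width: 28.7
grasp_force: 49.3
```

Call:
send_rows --deltas '[0,0,0.002,0,0,0,20,0,0,0.002,0,0,0,20,0,0,0.002,0,0,0,20,0,0,0.001,0,0,0,20,0,0,0.001,0,0,0,20,0,0,0.001,0,0,0,20,0,0,0,0,0,0,20,0,0,0,0,0,0,20,0,0,0,0,0,0,20,0,0,0,0,0,0,20]'

```text
time: 30.6
eef_pos: [586.3, 152.2, 104.7]
tcp_rot: [[0.108, 0.994, 0.001], [0.994, -0.108, 0.0], [0.0, 0.001, -1.0]]
ft_force: [-1.2, -1.3, 6.1]
width: 28.5
grasp_force: 49.6
```

```bash
python3 -c "
from h import *
go(585.9,152,115-11.3,83.8)"
```

```text
t 30.6 tcp [586.3 152.2 104.7] yaw 83.79 w 28.5 F [-1.2 -1.3  6.1] j [  8.  19. -13.  58.  -0. 105.]
 shift/500: [-0.0005 -0.0007  0.0021]  turn/90: -0.0002 tilt [ 1.4e-03  1.0e-04 -1.0e+00]
```

Call:
send_rows --deltas '[0,0,0,0,0,0,32,0,0,0,0,0,0,36,0,0,0,0,0,0,42,0,0,0,0,0,0,48,0,0,0,0,0,0,52,0,0,0,0,0,0,52,0,0,-0.01,0,0,0,52,0,0,-0.03,0,0,0,52,0,0,-0.05,0,0,0,52,0,0,-0.06,0,0,0,52]'

```text
time: 31.6
eef_pos: [585.1, 152.1, 179.8]
tcp_rot: [[0.108, 0.994, -0.001], [0.994, -0.108, -0.0], [-0.0, -0.001, -1.0]]
ft_force: [0.0, 0.0, 0.8]
width: 52.3
grasp_force: 0.0
```

Call:
send_rows --deltas '[0,0,-0.06,0,0,0,52,0,0,-0.06,0,0,0,52,-0.05,0,-0.04,0,0,0,52,-0.08,0,0,0,0,0,52,-0.08,0,0,0,0,0,52,-0.08,0,0,0,0,0,52,-0.08,0,0,0,0,0,52,-0.08,0,0,0,0,0,52,-0.05,0,0,0,0,0,52,0,0,0,0,0,0,52]'

```text
time: 32.6
eef_pos: [558.7, -99.4, 260.4]
tcp_rot: [[0.112, 0.994, 0.002], [0.994, -0.112, -0.001], [-0.001, 0.002, -1.0]]
ft_force: [-0.1, 0.6, -0.1]
width: 52.1
grasp_force: 0.0
```

Run:
```python
from h import *
for n in("top","side"):
    p,d=eyes.capture(n); np.savez(f"pics/{n}9.npz",p=p,d=d); cv2.imwrite(f"pics/{n}9.png",p[:,:,::-1])
B=both("9"); d=np.array([.108,.994]); e=np.array([.994,-.108])
for n in B:
    Y,C,_=B[n]
    for nm,c,L in(("short",(487,162.3),95),("long",(586,152),118)):
        r=Y[:,:2]-np.array(c); m=(abs(r@d)<L)&(abs(r@e)<20)&(Y[:,2]>122)&(Y[:,2]<150)
        s=(r@d)[m]; mm=m&(Y[:,2]>124)&(abs(r@d)<L-45)
        print(n,nm,'ext',np.percentile(s,[1,99]).round(1),'lat fit',np.polyfit(r[mm]@d,r[mm]@e,1).round(4),'z fit',np.polyfit(r[mm]@d,Y[mm][:,2],1).round(4))
    m=box(Y,np.array([552.,296.]),36,100,125); q=Y[m][:,:2]; w,V=np.linalg.eigh(np.cov(q.T)); print(n,"knob",np.degrees(np.arctan2(V[1,1],V[0,1])))
a=cv2.imread('pics/side9.png'); cv2.imwrite('pics/s9b.png',cv2.resize(a,(800,600),interpolation=cv2.INTER_CUBIC))
print(robot.read_state()["ft_force"],robot.read_state()["eef_pos"])
```

```text
top short ext [-77.   59.9] lat fit [ 0.0029 -0.231 ] z fit [1.000000e-04 1.287182e+02]
top long ext [-105.7   91.1] lat fit [-0.0023  0.3193] z fit [-4.300000e-03  1.289183e+02]
top knob 173.88758980309186
side short ext [-78.1  62.8] lat fit [ 0.0109 -1.535 ] z fit [-9.800000e-03  1.278506e+02]
side long ext [-108.2   91.3] lat fit [ 0.0056 -1.6757] z fit [-6.000000e-04  1.276931e+02]
side knob 172.44033045319654
[ 0.36287131  0.37388184 -0.53163356] [558.88621009 -96.70892034 260.01097838]
```

View pics/s9b.png

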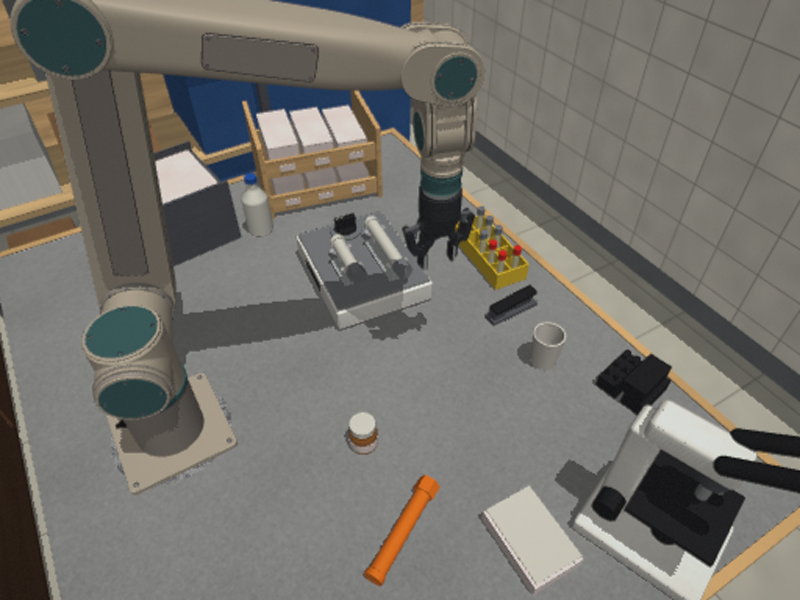

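Both tubes lie in their saddles, short at (347,255) and long at (385,240). The knob is still off, the bystanders are unmoved and the arm is clear, so I'm handing in.

```bash
python3 -c "
from rig import robot
print(robot.sign_off())"
```

```text
the job is handed in; nothing more can be done
None
```

The knob was turned to its off stop first, then the short tube was laid in the narrow cradle and the long tube in the wide one. My last camera check showed both level and centred and the bystanders unmoved. The job was handed in at about 33 s, and sign-off returned no verdict.

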